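Set the swivel fixture to 30 degrees and load the hinge block

ROBOT

A 6-joint arm with a two-finger parallel gripper is mounted at the origin on the work surface; the furniture and walls round the work are solid. World frame = base frame: x ahead of the robot, y to its left, z up, the work surface at z = 0. Lengths are in m, angles in degrees, forces in N, time in s.
With the tool pointing down it reaches from about 0.4 to 0.825 m from the base axis. Payload 7 kg.
Tool frame: the origin (TCP) lies between the finger pads; the fingertips stand 11 mm ahead of it and the grasp point (between the pads) lies 8 mm behind it; z points along the fingers, y is the direction in which the jaws open and shut (so a half turn about z gives the same grasp; the last joint's range is limited). The gripper opens to 88 mm and grips with 3 to 60 N. Pads are 19 mm wide; open, the fingers measure 130 mm over their backs; the gripper's body (78 mm by 193 mm) begins 47 mm behind the grasp point.
Start: joints at [-56.889, 20.546, 0.682, 0, -70.136, -16.507], TCP at [0.193, -0.647, 0.238] pointing down, gripper open.
Joint ranges: [-176.03, 176.03], [-82.01, 121.73], [-58.28, 71.71], [-173.87, 95.51], [-174.79, -0.11], [-173.66, 173.66]. Speed limits (degrees/s): [136.94, 136.94, 172.46, 180, 180, 180].

INTERFACE

Orientations are given as [roll, pitch, yaw] about the fixed x, y, z axes, in that order (R = Rz(yaw) Ry(pitch) Rx(roll)).
In Python, from plant import r gives the robot as it stands.
- The arm moves only by the shell command python3 -m inch 'ROWS' [OPENING] [FORCE]. ROWS is JSON, a list of rows, each an object of numbers: "x", "y", "z": the shift along the tool's x, y, z as a fraction of full scale; "yaw": the turn about the tool's z as a fraction of full scale. In form: [{"x": .., "y": .., "z": .., "yaw": ..}, ...]. A call has 1 to 5 rows; each row shifts and turns the pose as measured when the row begins, along the tool's axes as they then stand; what a row does not reach is not made up. Full scale, the value 1, is 0.025 m for a shift and 4 degrees for a turn. A row lasts 1/12 s, in which the tool goes at most 41.7 mm and 7.16 degrees, less where a joint would pass 70% of its speed; a pose out of reach is approached as far as the arm can. A call with a number of a shift or a turn outside -1 to 1 is refused whole. A call with a gripper value outside its range is refused whole. OPENING is the opening, from -1 (shut) to 1 (fully open), set as the call begins (- or left out, the last holds). The fingers move at their own pace and stop on an object; FORCE is the grip in N (left out, the last holds). Time passes only in rows, so rows that do not move let the fingers close. It gives the time, the measured TCP pose, the force and the opening at its end, in the units of the state.
- r.get_state(): the state, without advancing time (a new reading comes with each control period).
- r.capture(name): name is "side" or "top" or "wrist"; returns (picture, depth): 420x560x3 uint8, red, green, blue; 420x560 float32, m along the optical axis (not along the pixel's ray), 0 where there is no reading.
- r.camera_info(name): a dict with "mtx" (3x3 intrinsics, pixels), "pose" (4x4, takes a point from camera to world coordinates). Camera axes: x right, y down, z forward; pixel columns grow to the right and rows downward; lengths in m; the calibration is good to about 2 mm. A picture is of the moment at which its call begins: read the wrist's pose just before it. camera_info takes no time and is no camera call; for the wrist camera it gives the pose at the moment of the call.
- r.close_job(): hands the job in, once; it reports no verdict.
The state is a dict: "time_s": time; "joints": joint angles; "qd": joint speeds; "joint_torque": joint torques, N m; "tcp_pos": TCP position; "eef_rot": TCP orientation; "contact_force": force on the tool from outside, world axes, zero at the start; "moment": the same for the moment, N m; "gripper_width": finger opening in m.
Only numpy, scipy, OpenCV 4.12 (cv2) and the standard library are available. Lean on these libraries where they do the work, as an engineer would, in place of code of your own. Each camera call takes 0.05 s, during which the arm holds its last target. There are 200 camera calls.

TASK

Turn the swivel fixture until its scale reads 30 degrees at the index line, and let go of it. Then lift the aluminium hinge block out of its wooden rest, set it down upright on the open bench and let go, take it again by its ends, and lower it gently (no dropping) into the fixture's nest, flat on the disc between the two steel cheeks and sticking out equally at both ends. The scale must still read 30 at the end; leave the tape roll, rubber pad and sanding block where they are.

Things in the scene. Friction and masses are not known exactly. Their poses are not given: they have to be found in the camera images.
- fixture: Swivel fixture's fixed base: grey round base 200 mm across with two ears (to 125 mm from the centre along its y and -y) and, on its -x side, an aluminium index lug (to 128 mm from the centre, 38 mm high) with one dark radial line, the index line. Origin: centre of the underside, on the turning axis; z up.
- turntable (a joint): Angle in rad of the aluminium disc (180 mm across, top 38 mm above the bench) about the upright axis; equals the scale reading (30 degrees = 0.524), grows anticlockwise seen from above. Travel -0.10 to 1.80; stays where left, friction about 0.25 N m. The scale mark facing the index line is the reading.
- zero_mark (a point): Outer end of the scale's 0 mark, on the disc's top, 89 mm from the axis. The scale: seven dark radial marks 15 degrees apart, 0 to 90, running clockwise from 0 seen from above; 0, 45 and 90 are long (30 mm), the others short (16 mm); the 0 mark has a round dot at its inner end. So 30 is the second short mark after 0.
- nest (a point): Centre of the nest's floor: disc's top face, on the axis, 38 mm above the bench; turns with the disc. x runs along the channel, z up. Two parallel steel cheeks 60 mm long (x), 8 mm thick, 60 mm high above the disc; 64 mm over their outsides (grip there to turn the disc), 48 mm between, widening to about 55 mm in the top 10 mm. Channel ends open.
- block: The loose aluminium hinge block, 66 mm long (x) by 44 mm wide (y) by 50 mm high (z), 0.22 to 0.45 kg, the same both ways round. Origin: centre of its underside. It stands in the rest to begin with.
- rest: Wooden rest fixed to the bench: plate 110 x 80 x 12 mm with two end walls (inner faces 73 mm apart in x, 12 mm thick, 44 mm wide, tops 74 mm above the bench) that cover the block's ends; the block's sides are open. Origin: centre of its underside; x from wall to wall. The block stands on the plate, 12 mm above the bench, its length along x.
- tape: Bystander: roll of masking tape lying flat, 100 mm across, 24 mm high. Origin at the centre of its underside.
- rubber_pad: Bystander: black rubber pad, 74 x 140 x 26 mm. Origin at the centre of its underside.
- sand_block: Bystander: brown sanding block, 51 x 89 x 41 mm. Origin at the centre of its underside.
Not all that is in view belongs to the job. Leave any orange or turquoise look-alike of the block alone.

How it is judged:
By the outcome, as a careful person would: the job done as asked, in the order asked, and still so for the second after the job is handed in, with the robot touching nothing.
It also fails if it takes over 72 s, if anything falls off the work surface, if the arm or the gripper's body presses on something with over 40 N, if the wrist force passes 120 N, or if a joint passes its speed limit or range.

## Working session

There is one attempt and no reset: what is moved stays moved. The work goes in short steps, Python scripts to look and compute and a shell command to move; the robot and the scene stay as the last step left them, time stands still between calls to the robot, and variables do not carry over. Pictures are saved under pics/ and viewed, about 8 in all and at most 12, crops included, and the job is handed in when it is done.

```bash
ls && mkdir -p pics && python3 - <<'E'
from plant import r
import cv2,numpy as np
print(r.get_state())
for n in ("top","side"):
    p,d=r.capture(n); cv2.imwrite(f"pics/{n}0.png",p[:,:,::-1]); np.save(f"pics/{n}0.npy",d); i=r.camera_info(n); print(n,i["mtx"],np.round(i["pose"],3))
E
```

```text
pics
{'time_s': 0.0, 'joints': array([-5.68890111e+01,  2.05905331e+01,  6.33347669e-01, -1.99977543e-02,
       -7.01375713e+01, -1.65053625e+01]), 'qd': array([-0.03365538, -0.01542928,  0.03460948,  0.05901411,  0.00894016,
       -0.01105307]), 'joint_torque': array([ 3.62684923e-04, -5.82724857e+01,  2.93056870e+01,  6.99741483e+00,
        6.79255289e-03, -1.20662326e-04]), 'tcp_pos': array([ 0.19271728, -0.64639639,  0.23663002]), 'eef_rot': array([ 1.79903807e+02, -8.89889154e-03, -1.63401176e+02]), 'contact_force': array([ 0.35498521,  0.17709444, -0.46730136]), 'moment': array([-0.0054546 ,  0.00296574,  0.04438472]), 'gripper_width': 0.08759989148799062}
top [[494.69976603   0.         281.39784755]
 [  0.         494.69976603 202.33414465]
 [  0.           0.           1.        ]] [[ 0.005 -0.979  0.202  0.194]
 [-1.    -0.005  0.003  0.018]
 [-0.002 -0.202 -0.979  1.687]
 [ 0.     0.     0.     1.   ]]
side [[498.43075293   0.         281.65835411]
 [  0.         498.43075293 210.27876777]
 [  0.           0.           1.        ]] [[ 0.824 -0.372  0.427 -0.244]
 [-0.566 -0.523  0.638 -1.198]
 [-0.014 -0.767 -0.641  1.286]
 [ 0.     0.     0.     1.   ]]
```

View pics/top0.png

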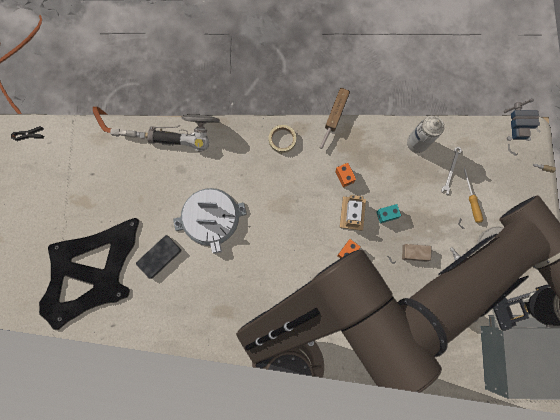

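View pics/side0.png

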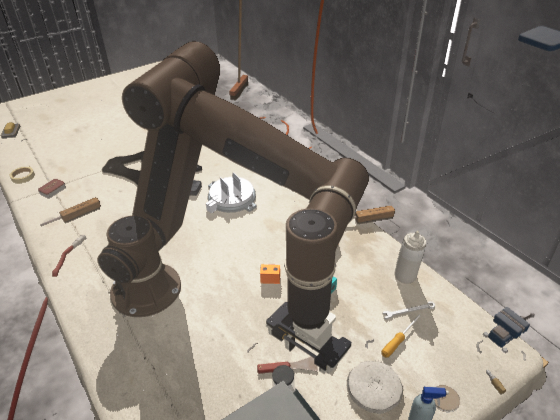

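The top view shows the fixture at (210,216) with its lug at about (215,245). A silver block stands in a wooden rest at (352,211). The orange look-alikes are at (345,174) and (349,248), and the turquoise one is at (389,213). The silver one in the rest fits the description. I'll confirm it in a crop and measure.

```bash
cat > h.py <<'E'
import numpy as np,cv2
from plant import r
def pt(K,P,u,v,z):
    d=P[:3,:3]@np.linalg.solve(K,[u,v,1.]); o=P[:3,3]
    return o+d*(z-o[2])/d[2]
def cloud(K,P,D):
    h,w=D.shape; u,v=np.meshgrid(np.arange(w),np.arange(h))
    c=np.stack([(u-K[0,2])/K[0,0]*D,(v-K[1,2])/K[1,1]*D,D],-1)
    return c@P[:3,:3].T+P[:3,3]
def cap(n,name):
    i=r.camera_info(n); p,d=r.capture(n); cv2.imwrite(f"pics/{name}.png",p[:,:,::-1]); np.savez(f"pics/{name}.npz",d=d,K=i["mtx"],P=i["pose"],p=p)
    return i["mtx"],i["pose"],p,d
E
python3 - <<'E'
from h import *
i=r.camera_info("top");K,P=i["mtx"],i["pose"]
p=cv2.imread("pics/top0.png")
a=cv2.resize(p[170:265,160:260],None,fx=4,fy=4,interpolation=2)
b=cv2.resize(p[170:265,320:415],None,fx=4,fy=4,interpolation=2)
cv2.imwrite("pics/c0.png",np.hstack([a,b]))
for u,v,z in [(210,216,.038),(215,247,.038),(247,209,.02),(177,223,.02),(352,211,.062),(158,257,.026),(282,139,.02),(417,253,.04)]: print(u,v,pt(K,P,u,v,z).round(3))
E
```

```text
210 216 [0.487 0.264 0.038]
215 247 [0.381 0.244 0.038]
247 209 [0.515 0.141 0.02 ]
177 223 [0.465 0.379 0.02 ]
352 211 [ 0.502 -0.213  0.062]
158 257 [0.348 0.436 0.026]
282 139 [0.767 0.022 0.02 ]
417 253 [ 0.365 -0.429  0.04 ]
```

View pics/c0.png

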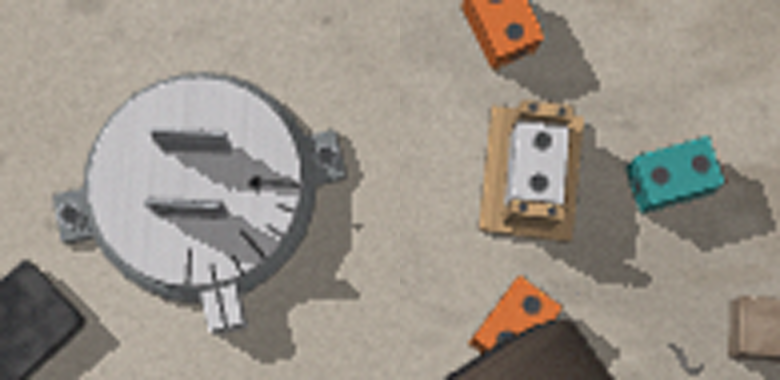

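The crop confirms it: the silver block stands in the wooden rest at crop (540,160). The scale currently reads about 75, with the short mark before the long 90 facing the lug at crop (217,280). It has to turn clockwise by about 45 degrees. I'm moving above the fixture first.

```bash
A='[{"x":-0.93,"y":0.9}]' ; python3 -m inch '[{"x":-0.93,"y":0.9},{"x":-0.93,"y":0.9},{"x":-0.93,"y":0.9},{"x":-0.93,"y":0.9},{"x":-0.93,"y":0.9}]' 1
python3 -m inch '[{"x":-0.93,"y":0.9},{"x":-0.93,"y":0.9},{"x":-0.93,"y":0.9},{"x":-0.93,"y":0.9},{"x":-0.93,"y":0.9}]'
python3 -m inch '[{"x":-0.93,"y":0.9},{"x":-0.93,"y":0.9},{"x":-0.93,"y":0.9},{"x":-0.93,"y":0.9},{"x":-0.93,"y":0.9}]'
python3 -m inch '[{"x":-0.3,"y":1},{"x":-0.3,"y":1},{"x":-0.3,"y":1},{"x":-0.3,"y":1},{"x":-0.3,"y":1}]'
```

```text
validation failed for argument at $[0]...
validation failed for argument at $[0]...
validation failed for argument at $[0]...
validation failed for argument at $[0]...
```

```bash
python3 -m inch '[{"x":-0.93,"y":0.9,"z":0,"yaw":0},{"x":-0.93,"y":0.9,"z":0,"yaw":0},{"x":-0.93,"y":0.9,"z":0,"yaw":0},{"x":-0.93,"y":0.9,"z":0,"yaw":0},{"x":-0.93,"y":0.9,"z":0,"yaw":0}]' 1
```

```text
time_s: 0.52
tcp_pos: [0.2704, -0.504, 0.2316]
eef_rot: [179.5, -0.2, -163.9]
contact_force: [1.3, 0.6, 1.2]
gripper_width: 0.0873
```

```bash
python3 -m inch '[{"x":-0.93,"y":0.9,"z":0,"yaw":0},{"x":-0.93,"y":0.9,"z":0,"yaw":0},{"x":-0.93,"y":0.9,"z":0,"yaw":0},{"x":-0.93,"y":0.9,"z":0,"yaw":0},{"x":-0.93,"y":0.9,"z":0,"yaw":0}]'
python3 -m inch '[{"x":-0.93,"y":0.9,"z":0,"yaw":0},{"x":-0.93,"y":0.9,"z":0,"yaw":0},{"x":-0.93,"y":0.9,"z":0,"yaw":0},{"x":-0.93,"y":0.9,"z":0,"yaw":0},{"x":-0.93,"y":0.9,"z":0,"yaw":0}]'
python3 -m inch '[{"x":-0.3,"y":1,"z":0,"yaw":0},{"x":-0.3,"y":1,"z":0,"yaw":0},{"x":-0.3,"y":1,"z":0,"yaw":0},{"x":-0.3,"y":1,"z":0,"yaw":0},{"x":-0.3,"y":1,"z":0,"yaw":0}]'
python3 - <<'E'
from h import *
cap("wrist","w0"); print(r.get_state()["tcp_pos"],r.get_state()["joints"].round(1)); print(r.camera_info("wrist")["pose"].round(3))
E
```

```text
time_s: 0.93
tcp_pos: [0.3522, -0.3556, 0.2304]
eef_rot: [179.4, -0.3, -164.0]
contact_force: [1.1, -0.5, 0.3]
gripper_width: 0.0876
time_s: 1.35
tcp_pos: [0.4343, -0.2071, 0.2307]
eef_rot: [179.3, -0.3, -164.0]
contact_force: [0.3, -0.2, -0.6]
gripper_width: 0.0878
time_s: 1.77
tcp_pos: [0.437, -0.0691, 0.2305]
eef_rot: [179.3, -0.4, -163.9]
contact_force: [0.7, -0.2, 0.2]
gripper_width: 0.0879
[ 0.43726088 -0.06622097  0.23066219] [ 16.4  -1.3 -26.9  -0.9 -64.8 -89.9]
[[-0.276  0.931  0.24   0.371]
 [ 0.961  0.264  0.083 -0.088]
 [ 0.014  0.253 -0.967  0.379]
 [ 0.     0.     0.     1.   ]]
```

```bash
python3 -m inch '[{"x":-0.43,"y":0.93,"z":0,"yaw":0},{"x":-0.43,"y":0.93,"z":0,"yaw":0},{"x":-0.43,"y":0.93,"z":0,"yaw":0},{"x":-0.43,"y":0.93,"z":0,"yaw":0},{"x":-0.43,"y":0.93,"z":0,"yaw":0}]'
python3 -m inch '[{"x":-0.43,"y":0.93,"z":0,"yaw":0},{"x":-0.43,"y":0.93,"z":0,"yaw":0},{"x":-0.43,"y":0.93,"z":0,"yaw":0},{"x":-0.43,"y":0.93,"z":0,"yaw":0},{"x":-0.43,"y":0.93,"z":0,"yaw":0}]'
python3 -m inch '[{"x":-0.43,"y":0.93,"z":0,"yaw":0},{"x":-0.43,"y":0.93,"z":0,"yaw":0},{"x":-0.43,"y":0.93,"z":0,"yaw":0},{"x":0,"y":0,"z":0,"yaw":-1},{"x":0,"y":0,"z":0,"yaw":-1}]'
python3 -m inch '[{"x":0,"y":0,"z":0,"yaw":-1},{"x":0,"y":0,"z":0,"yaw":-1},{"x":0,"y":0,"z":0,"yaw":-1},{"x":0,"y":0,"z":0,"yaw":-1},{"x":0,"y":0,"z":0,"yaw":-1}]'
python3 -m inch '[{"x":0,"y":0,"z":0,"yaw":-1},{"x":0,"y":0,"z":0,"yaw":-1},{"x":0,"y":0,"z":0,"yaw":-1},{"x":0,"y":0,"z":0,"yaw":-1},{"x":0,"y":0,"z":0,"yaw":-1}]'
python3 -m inch '[{"x":0,"y":0,"z":0,"yaw":-1},{"x":0,"y":0,"z":0,"yaw":-1},{"x":0,"y":0,"z":0,"yaw":-1},{"x":0,"y":0,"z":0,"yaw":-1},{"x":0,"y":0,"z":0,"yaw":-1}]'
python3 -m inch '[{"x":0,"y":0,"z":0,"yaw":0}]'
python3 - <<'E'
from h import *
cap("wrist","w1"); print(r.get_state()["joints"].round(1)); print(r.camera_info("wrist")["pose"].round(3))
E
```

```text
time_s: 2.23
tcp_pos: [0.4545, 0.0647, 0.2315]
eef_rot: [179.2, -0.4, -163.9]
contact_force: [1.4, -0.5, 0.7]
gripper_width: 0.0878
time_s: 2.65
tcp_pos: [0.4726, 0.1974, 0.2321]
eef_rot: [179.2, -0.5, -163.9]
contact_force: [0.8, -0.3, 0.0]
gripper_width: 0.0877
time_s: 3.07
tcp_pos: [0.4839, 0.2817, 0.2305]
eef_rot: [179.2, -0.5, -155.5]
contact_force: [-0.4, -0.8, -0.2]
gripper_width: 0.0877
time_s: 3.48
tcp_pos: [0.4828, 0.2824, 0.2276]
eef_rot: [179.0, -0.5, -134.4]
contact_force: [0.0, 0.2, -0.1]
gripper_width: 0.0875
time_s: 3.9
tcp_pos: [0.4817, 0.2814, 0.2255]
eef_rot: [178.8, -0.3, -113.4]
contact_force: [-0.4, -1.1, 0.1]
gripper_width: 0.0875
time_s: 4.32
tcp_pos: [0.4808, 0.2803, 0.2235]
eef_rot: [178.5, -0.0, -92.4]
contact_force: [-0.6, 0.7, -0.0]
gripper_width: 0.0878
time_s: 4.4
tcp_pos: [0.4806, 0.2801, 0.2231]
eef_rot: [178.5, -0.0, -92.2]
contact_force: [0.2, -0.1, -0.7]
gripper_width: 0.0877
[ 49.6  10.8 -14.2  -1.3 -66.  -51.5]
[[-0.999  0.049 -0.014  0.481]
 [ 0.044  0.965  0.26   0.21 ]
 [ 0.027  0.259 -0.965  0.371]
 [ 0.     0.     0.     1.   ]]
```

View pics/w1.png

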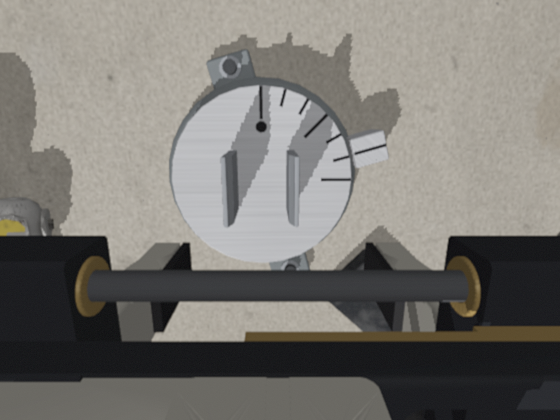

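The wrist view shows the 0 mark with its dot at (261,86–127), the 75 mark at (343,158) facing the index lug line at (355,153)–(386,145), and the cheeks at (228,190) and (293,190). I'm measuring from depth.

```bash
cat > fx.py <<'E'
from h import *
import sys
def fixture(name,guess=(.487,.264)):
    f=np.load(f"pics/{name}.npz"); C=cloud(f["K"],f["P"],f["d"]); g=np.array(guess)
    rr=np.linalg.norm(C[...,:2]-g,axis=-1)
    near=(rr<.05)&(f["d"]>0)
    m=near&(C[...,2]>.092)&(C[...,2]<.106)
    n,l,st,ce=cv2.connectedComponentsWithStats(m.astype(np.uint8))
    ids=[k for k in range(1,n) if st[k,4]>60]
    for k in ids:
        q=C[l==k]; (c,s,a)=cv2.minAreaRect((q[:,:2]*1000).astype(np.float32)); print("cheek",np.round(c,1),np.round(s,1),round(a,1),"z",q[:,2].mean().round(4),"mean",(q.mean(0)*1000).round(1),"px",ce[k].round(0))
    # disc rim: top-height points
    t=(f["d"]>0)&(rr<.15)&(C[...,2]>.030)&(C[...,2]<.046)
    q=C[t][:,:2]*1000
    return C,f
if __name__=="__main__":
    C,f=fixture(*sys.argv[1:2])
    for z in (.038,):
        pass
E
python3 - <<'E'
from fx import *
C,f=fixture("w1"); K,P=f["K"],f["P"]
h=(C[...,2]>.03)&(C[...,2]<.046)&(np.linalg.norm(C[...,:2]-[.487,.264],axis=-1)<.1)
print("disc z",np.median(C[...,2][h]))
# circle fit on disc-top rim
cs,_=cv2.findContours(h.astype(np.uint8),0,1); c=max(cs,key=cv2.contourArea)[:,0]
q=np.array([pt(K,P,u,v,.038)[:2] for u,v in c])
for _ in range(6):
    A=np.c_[2*q,np.ones(len(q))]; s=np.linalg.lstsq(A,(q**2).sum(1),rcond=None)[0]; R=np.sqrt(s[2]+s[0]**2+s[1]**2)
    e=abs(np.hypot(*(q-s[:2]).T)-R); q=q[e<max(.0015,np.percentile(e,90))]
print("circle",s[:2],R,len(q))
ctr=s[:2]
def ang(u,v): d=pt(K,P,u,v,.038)[:2]-ctr; return np.degrees(np.arctan2(d[1],d[0])).round(1),np.hypot(*d).round(4)
for n,u,v in [("0o",261,87),("0dot",261,127),("45o",326,115),("75o",335,160),("90o",350,180),("ind in",356,153),("ind out",386,145)]: print(n,ang(u,v))
E
```

```text
cheek [461.8 270.3] [59.9  6.4] 88.3 z 0.0968 mean [461.7 268.4  96.8] px [295. 189.]
cheek [519.4 268.2] [59.7  6.6] 88.2 z 0.0968 mean [519.5 267.2  96.8] px [226. 190.]
disc z 0.03842256889582127
circle [0.49061606 0.26914041] 0.0888596629060749 504
0o (np.float64(-92.5), np.float64(0.087))
0dot (np.float64(-92.1), np.float64(0.0507))
45o (np.float64(-137.4), np.float64(0.0877))
75o (np.float64(-167.8), np.float64(0.0752))
90o (np.float64(176.8), np.float64(0.0889))
ind in (np.float64(-166.9), np.float64(0.0968))
ind out (np.float64(-167.1), np.float64(0.1271))
```

```bash
cat > go.py <<'E'
import sys,numpy as np
from scipy.spatial.transform import Rotation as Ro
from plant import r
s=r.get_state(); x,y,z,yaw=map(float,sys.argv[1:5])
R=Ro.from_euler("xyz",s["eef_rot"],degrees=True).as_matrix()
d=R.T@(np.array([x,y,z])-s["tcp_pos"])/.025
dy=-(((yaw-s["eef_rot"][2])+90)%180-90)/4
print("t",round(s["time_s"],2),"tcp",s["tcp_pos"].round(4),"rot",s["eef_rot"].round(1),"F",s["contact_force"].round(1),"M",s["moment"].round(2),"w",round(s["gripper_width"],4),"J6",s["joints"][5].round(1))
print("units x y z yaw",d.round(2),dy.round(2))
E
python3 go.py .4906 .2691 .074 88.1
```

```text
t 4.45 tcp [0.4806 0.2801 0.2231] rot [178.5  -0.  -92.4] F [-0.4  0.4 -0.5] M [0.01 0.05 0.02] w 0.0873 J6 -51.5
units x y z yaw [ 0.42 -0.58  5.95] -0.13
```

```bash
python3 -m inch '[{"x":0.4,"y":-0.6,"z":0.5,"yaw":-0.1},{"x":0,"y":0,"z":1,"yaw":0},{"x":0,"y":0,"z":1,"yaw":0},{"x":0,"y":0,"z":1,"yaw":0},{"x":0,"y":0,"z":0.5,"yaw":0}]'
python3 go.py .4906 .2691 .074 88.1
```

```text
time_s: 4.87
tcp_pos: [0.4955, 0.2708, 0.1233]
eef_rot: [178.9, 0.3, -92.8]
contact_force: [-0.0, 0.1, -1.0]
gripper_width: 0.0878
t 4.87 tcp [0.4955 0.2708 0.1233] rot [178.9   0.3 -92.8] F [-0.   0.1 -1. ] M [-0.1   0.11  0.03] w 0.0878 J6 -49.8
units x y z yaw [0.09 0.15 1.98] -0.23
```

```bash
python3 -m inch '[{"x":0.1,"y":0.15,"z":1,"yaw":-0.2},{"x":0,"y":0,"z":0.9,"yaw":0},{"x":0,"y":0,"z":0,"yaw":0}]'
python3 go.py .4906 .2691 .074 88.1
python3 -m inch '[{"x":0,"y":0,"z":0,"yaw":0},{"x":0,"y":0,"z":0,"yaw":0},{"x":0,"y":0,"z":0,"yaw":0},{"x":0,"y":0,"z":0,"yaw":0},{"x":0,"y":0,"z":0,"yaw":0}]' -1 25
python3 go.py .4906 .2691 .074 88.1
```

```text
time_s: 5.12
tcp_pos: [0.4893, 0.2673, 0.0712]
eef_rot: [178.7, 0.2, -92.5]
contact_force: [-0.5, -0.3, -1.0]
gripper_width: 0.0877
t 5.12 tcp [0.4893 0.2673 0.0712] rot [178.7   0.2 -92.5] F [-0.5 -0.3 -1. ] M [-0.07  0.13  0.03] w 0.0877 J6 -49.5
units x y z yaw [-0.08 -0.04 -0.11] -0.16
time_s: 5.53
tcp_pos: [0.4909, 0.268, 0.074]
eef_rot: [178.8, 0.2, -92.8]
contact_force: [5.8, -1.0, -17.7]
gripper_width: 0.0644
t 5.53 tcp [0.4909 0.268  0.074 ] rot [178.8   0.2 -92.8] F [  5.8  -1.  -17.7] M [-0.42 -2.62  0.23] w 0.0644 J6 -49.7
units x y z yaw [-0.04  0.02 -0.  ] -0.22
```

```bash
python3 -m inch '[{"x":0,"y":0,"z":0,"yaw":0.5},{"x":0,"y":0,"z":0,"yaw":0.8},{"x":0,"y":0,"z":0,"yaw":0.8},{"x":0,"y":0,"z":0,"yaw":0.8},{"x":0,"y":0,"z":0,"yaw":0.8}]'
python3 go.py .4906 .2691 .074 43
```

```text
time_s: 5.95
tcp_pos: [0.4905, 0.2681, 0.0739]
eef_rot: [178.8, 0.0, -108.1]
contact_force: [1.0, 0.8, -8.0]
gripper_width: 0.0648
t 5.95 tcp [0.4905 0.2681 0.0739] rot [ 178.8    0.  -108.1] F [ 1.   0.8 -8. ] M [ 0.09 -0.92  0.28] w 0.0648 J6 -65.0
units x y z yaw [-0.04  0.01 -0.  ] 7.22
```

```bash
python3 -m inch '[{"x":0,"y":0,"z":0,"yaw":0.9},{"x":0,"y":0,"z":0,"yaw":0.9},{"x":0,"y":0,"z":0,"yaw":0.9},{"x":0,"y":0,"z":0,"yaw":0.9},{"x":0,"y":0,"z":0,"yaw":0.9}]'
python3 -m inch '[{"x":0,"y":0,"z":0,"yaw":0.9},{"x":0,"y":0,"z":0,"yaw":0.9},{"x":0,"y":0,"z":0,"yaw":0.8},{"x":0,"y":0,"z":0,"yaw":0},{"x":0,"y":0,"z":0,"yaw":0}]'
python3 go.py .4906 .2691 .074 43
```

```text
time_s: 6.37
tcp_pos: [0.4899, 0.2684, 0.0739]
eef_rot: [178.8, -0.3, -127.0]
contact_force: [0.3, 0.5, -7.6]
gripper_width: 0.0642
time_s: 6.78
tcp_pos: [0.4896, 0.2687, 0.0739]
eef_rot: [178.8, -0.5, -138.1]
contact_force: [1.8, 0.1, -8.6]
gripper_width: 0.0645
t 6.78 tcp [0.4896 0.2687 0.0739] rot [ 178.8   -0.5 -138.1] F [ 1.8  0.1 -8.6] M [-0.16 -1.18 -0.21] w 0.0645 J6 -94.9
units x y z yaw [-0.04 -0.01 -0.  ] -0.27
```

```bash
python3 - <<'E'
from h import *
cap("wrist","w2")
E
```

```text
(no output)
```

View pics/w2.png

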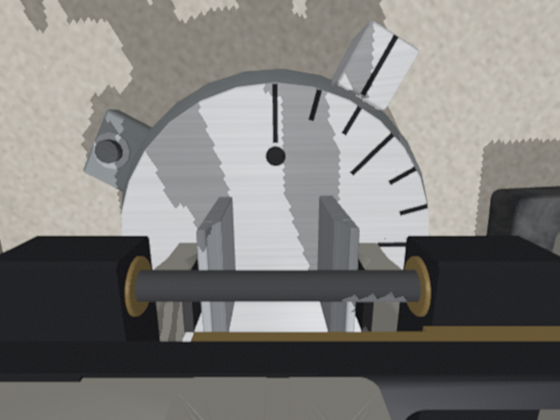

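The closer view shows the index line at (396,37)–(363,95), the 30 mark at (361,109)–(345,133), and the 0 mark at (275,85)–(276,156). They look nearly aligned, so I'm fitting the lines.

```bash
cat > mk.py <<'E'
from h import *
def marks(name,ctr=(.4906,.2691),dark=75):
    f=np.load(f"pics/{name}.npz"); K,P,p=f["K"],f["P"],f["p"]
    g=p.max(-1); m=(g<dark).astype(np.uint8)
    n,l,st,ce=cv2.connectedComponentsWithStats(m)
    for k in range(1,n):
        if not 20<st[k,4]<700: continue
        v,u=np.where(l==k)
        w=np.array([pt(K,P,a,b,.038)[:2] for a,b in zip(u,v)])*1000; d=w-np.array(ctr)*1000; rad=np.hypot(*d.T)
        if not 45<rad.mean()<125: continue
        far=d[rad>58] if (rad>58).sum()>5 else d
        vx,vy,x0,y0=cv2.fitLine(far.astype(np.float32),2,0,.01,.01).ravel(); a=np.degrees(np.arctan2(vy,vx))
        mid=far.mean(0); print("px",ce[k].round(),"n",st[k,4],"r %.0f-%.0f"%(rad.min(),rad.max()),"dir of centre %.1f"%np.degrees(np.arctan2(mid[1],mid[0])),"line angle %.1f"%(a%180))
if __name__=="__main__":
    import sys; marks(sys.argv[1])
E
python3 mk.py w2; python3 -c "from fx import *;fixture('w2',(.4906,.2691))"; python3 mk.py w1
```

```text
px [378.  66.] n 257 r 95-126 dir of centre -166.8 line angle 13.5
px [275. 111.] n 194 r 59-88 dir of centre -138.0 line angle 42.4
px [315. 105.] n 136 r 73-88 dir of centre -153.0 line angle 27.4
px [352. 120.] n 105 r 73-89 dir of centre -168.2 line angle 12.3
px [372. 153.] n 191 r 60-89 dir of centre 176.7 line angle 177.2
px [117. 148.] n 95 r 98-108 dir of centre -81.4 line angle 64.2
px [275. 156.] n 260 r 47-56 dir of centre -138.1 line angle 119.2
px [402. 175.] n 87 r 74-89 dir of centre 161.6 line angle 162.8
px [413. 209.] n 79 r 74-89 dir of centre 146.6 line angle 147.4
px [365. 314.] n 432 r 62-83 dir of centre 91.7 line angle 52.4
cheek [455.7 278. ] [20.4  9.6] 48.6 z 0.0964 mean [455.8 276.8  96.4] px [350. 247.]
cheek [495.7 233.1] [19.6 10.1] 39.1 z 0.0964 mean [494.2 233.6  96.4] px [205. 248.]
cheek [453.3 292. ] [ 1.3 12.6] 42.5 z 0.0961 mean [453.1 292.3  96.1] px [381. 266.]
cheek [509.2 229.3] [ 2.  12.2] 37.8 z 0.0951 mean [509.3 229.3  95.1] px [174. 266.]
cheek [516.1 252.8] [22.9  7.2] 47.5 z 0.0978 mean [516.1 252.6  97.8] px [207. 315.]
cheek [477.6 296.8] [21.9  6.1] 41.7 z 0.0977 mean [477.6 297.   97.7] px [348. 315.]
px [260. 102.] n 64 r 59-88 dir of centre -92.0 line angle 87.2
px [304. 106.] n 21 r 74-88 dir of centre -122.2 line angle 57.8
px [316. 125.] n 66 r 60-88 dir of centre -137.5 line angle 42.6
px [261. 126.] n 83 r 47-55 dir of centre -91.7 line angle 164.2
px [333. 138.] n 22 r 74-88 dir of centre -152.4 line angle 27.1
px [370. 149.] n 39 r 96-126 dir of centre -166.8 line angle 13.4
px [336. 179.] n 28 r 60-88 dir of centre 177.5 line angle 177.5
```

Reading is about 28.8, so I'm turning it back by about 1.2 degrees.

```bash
python3 -m inch '[{"x":0,"y":0,"z":0,"yaw":-0.3},{"x":0,"y":0,"z":0,"yaw":0},{"x":0,"y":0,"z":0,"yaw":0}]'
python3 - <<'E'
from h import *
cap("wrist","w3")
E
python3 mk.py w3 | head -4;python3 go.py .4906 .2691 .074 43
```

```text
time_s: 7.08
tcp_pos: [0.4896, 0.2686, 0.0739]
eef_rot: [178.8, -0.4, -136.6]
contact_force: [2.3, 0.8, -8.3]
gripper_width: 0.0644
px [383.  68.] n 263 r 95-127 dir of centre -166.8 line angle 13.4
px [275. 111.] n 193 r 59-88 dir of centre -136.5 line angle 43.9
px [315. 105.] n 134 r 73-88 dir of centre -151.6 line angle 28.9
px [352. 120.] n 107 r 73-89 dir of centre -166.7 line angle 13.6
t 7.13 tcp [0.4896 0.2687 0.0739] rot [ 178.8   -0.4 -136.6] F [ 2.4  0.7 -9.1] M [-0.17 -1.14 -0.2 ] w 0.0643 J6 -93.4
units x y z yaw [-0.04 -0.01 -0.  ] 0.1
```

```bash
python3 -m inch '[{"x":0,"y":0,"z":0,"yaw":0},{"x":0,"y":0,"z":0,"yaw":0},{"x":0,"y":0,"z":0,"yaw":0},{"x":0,"y":0,"z":0,"yaw":0}]' 1
python3 -m inch '[{"x":0,"y":0,"z":-0.6,"yaw":0},{"x":0,"y":0,"z":-1,"yaw":0},{"x":0,"y":0,"z":-1,"yaw":0},{"x":0,"y":0,"z":-1,"yaw":0},{"x":0,"y":0,"z":-1,"yaw":0}]'
python3 - <<'E'
from h import *
cap("wrist","w4")
E
python3 mk.py w4;python3 -c "from fx import *;fixture('w4',(.4906,.2691))"; python3 go.py .502 -.215 .2 180
```

```text
time_s: 7.47
tcp_pos: [0.4907, 0.2697, 0.0765]
eef_rot: [178.8, -0.2, -136.5]
contact_force: [-0.9, -0.5, 0.8]
gripper_width: 0.0845
time_s: 7.88
tcp_pos: [0.4902, 0.2663, 0.1918]
eef_rot: [178.8, -0.8, -136.4]
contact_force: [0.2, 0.2, 0.6]
gripper_width: 0.0876
px [341.  91.] n 62 r 96-126 dir of centre -166.7 line angle 13.5
px [276. 118.] n 64 r 60-87 dir of centre -136.4 line angle 43.6
px [300. 114.] n 29 r 73-88 dir of centre -151.5 line angle 28.0
px [322. 122.] n 29 r 74-89 dir of centre -166.6 line angle 13.5
px [335. 143.] n 49 r 60-89 dir of centre 178.2 line angle 179.1
px [177. 137.] n 28 r 101-109 dir of centre -80.2 line angle 60.6
px [276. 144.] n 85 r 47-55 dir of centre -136.5 line angle 136.7
px [356. 201.] n 31 r 60-88 dir of centre 133.2 line angle 133.2
cheek [510.6 248.6] [60.1  6.3] 43.3 z 0.0969 mean [509.6 247.7  96.9] px [239. 217.]
cheek [470.4 290.2] [60.   6.2] 43.8 z 0.0969 mean [469.6 289.4  96.9] px [316. 217.]
t 7.93 tcp [0.4926 0.2677 0.1976] rot [ 178.9   -0.3 -136.4] F [3.4 1.3 5.1] M [ 0.26 -0.41 -0.04] w 0.0878 J6 -93.5
units x y z yaw [ 13.05 -14.23  -0.29] 10.91
```

Scale reads about 30.1 after release: the 30 mark is at -166.6° and the index at -166.7°. I'm moving to the block.

```bash
python3 -m inch '[{"x":0.87,"y":-0.95,"z":-0.2,"yaw":0},{"x":0.87,"y":-0.95,"z":-0.2,"yaw":0},{"x":0.87,"y":-0.95,"z":-0.2,"yaw":0},{"x":0.87,"y":-0.95,"z":-0.2,"yaw":0},{"x":0.87,"y":-0.95,"z":-0.2,"yaw":0}]'
python3 -m inch '[{"x":0.87,"y":-0.95,"z":-0.2,"yaw":0},{"x":0.87,"y":-0.95,"z":-0.2,"yaw":0},{"x":0.87,"y":-0.95,"z":0,"yaw":0},{"x":0.87,"y":-0.95,"z":0,"yaw":0},{"x":0.87,"y":-0.95,"z":0,"yaw":0}]'
python3 -m inch '[{"x":0.87,"y":-0.95,"z":0,"yaw":0},{"x":0.87,"y":-0.95,"z":0,"yaw":0},{"x":0.87,"y":-0.95,"z":0,"yaw":0},{"x":0,"y":0,"z":0,"yaw":1},{"x":0,"y":0,"z":0,"yaw":1}]'
python3 -m inch '[{"x":0,"y":0,"z":0,"yaw":1},{"x":0,"y":0,"z":0,"yaw":1},{"x":0,"y":0,"z":0,"yaw":1},{"x":0,"y":0,"z":0,"yaw":1},{"x":0,"y":0,"z":0,"yaw":1}]'
python3 -m inch '[{"x":0,"y":0,"z":0,"yaw":1},{"x":0,"y":0,"z":0,"yaw":1},{"x":0,"y":0,"z":0,"yaw":1},{"x":0,"y":0,"z":0,"yaw":0},{"x":0,"y":0,"z":0,"yaw":0}]'
python3 - <<'E'
from h import *
cap("wrist","w5")
E
python3 go.py .502 -.215 .2 180
```

```text
time_s: 8.35
tcp_pos: [0.4984, 0.1077, 0.2261]
eef_rot: [179.0, 0.3, -135.9]
contact_force: [1.0, 0.1, -0.9]
gripper_width: 0.0877
time_s: 8.77
tcp_pos: [0.5031, -0.0605, 0.2381]
eef_rot: [179.2, 0.8, -135.7]
contact_force: [1.0, 0.7, -0.1]
gripper_width: 0.0877
time_s: 9.18
tcp_pos: [0.5053, -0.1679, 0.2383]
eef_rot: [179.3, 0.8, -144.0]
contact_force: [0.1, 1.7, -0.5]
gripper_width: 0.0878
time_s: 9.6
tcp_pos: [0.5049, -0.1704, 0.2395]
eef_rot: [179.1, 0.7, -165.2]
contact_force: [0.7, -0.3, -0.5]
gripper_width: 0.0879
time_s: 10.02
tcp_pos: [0.505, -0.1704, 0.2409]
eef_rot: [179.0, 0.7, -177.9]
contact_force: [0.4, 1.3, -1.1]
gripper_width: 0.0878
t 10.07 tcp [ 0.505  -0.1704  0.2409] rot [ 179.     0.7 -177.9] F [ 0.4 -0.7 -0.5] M [-0.05  0.07 -0.04] w 0.0877 J6 -89.2
units x y z yaw [ 0.2 -1.8  1.6] 0.53
```

View pics/w5.png

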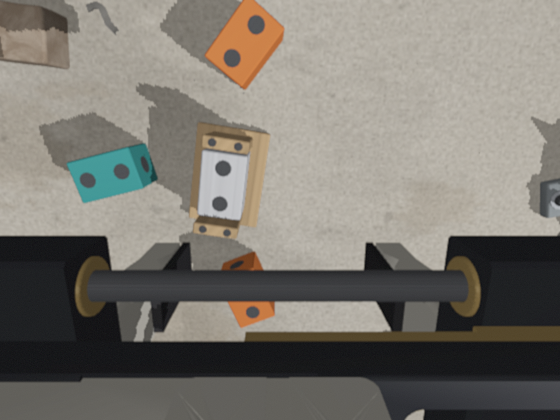

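The silver block is at (221,185) between the wooden end walls. The look-alikes are at (112,172) turquoise and (245,42), (250,290) orange. The bench to the right (+y) is open.

```bash
cat > blk.py <<'E'
from h import *
def blk(name,zt,guess,rad=.07):
    f=np.load(f"pics/{name}.npz"); C=cloud(f["K"],f["P"],f["d"]); hsv=cv2.cvtColor(f["p"],cv2.COLOR_RGB2HSV)
    m=(abs(C[...,2]-zt)<.006)&(hsv[...,1]<35)&(np.linalg.norm(C[...,:2]-np.array(guess),axis=-1)<rad)
    m=cv2.morphologyEx(m.astype(np.uint8),cv2.MORPH_CLOSE,np.ones((15,15)))
    m=cv2.morphologyEx(m,cv2.MORPH_OPEN,np.ones((5,5)))
    cs,_=cv2.findContours(m,0,1); c=max(cs,key=cv2.contourArea)[:,0]
    q=np.array([pt(f["K"],f["P"],u,v,zt)[:2] for u,v in c])*1000
    print("block",[np.round(t,1) for t in cv2.minAreaRect(q.astype(np.float32))],"z",np.median(C[...,2][m>0]).round(4))
    return C,hsv
E
python3 - <<'E'
from blk import *
C,hsv=blk("w5",.062,(.5,-.213))
for n,lo,hi in (("turq",80,100),("orange",5,14)):
    m=((hsv[...,0]>=lo)&(hsv[...,0]<=hi)&(hsv[...,1]>140)&(C[...,2]>.01)&(C[...,2]<.07)).astype(np.uint8)
    k,l,st,ce=cv2.connectedComponentsWithStats(m)
    for j in range(1,k):
        if st[j,4]>200: q=C[l==j]; print(n,ce[j].round(),q.min(0).round(3),q.max(0).round(3))
E
```

```text
block [array([ 502.8, -222.7]), array([44. , 66.2]), np.float64(84.2)] z 0.0624
turq [116. 176.] [ 0.471 -0.376  0.01 ] [ 0.527 -0.304  0.053]
orange [245.  43.] [ 0.337 -0.239  0.01 ] [ 0.409 -0.167  0.053]
orange [245. 263.] [ 0.596 -0.229  0.01 ] [ 0.616 -0.183  0.051]
orange [251. 310.] [ 0.638 -0.217  0.031] [ 0.671 -0.167  0.052]
```

```bash
python3 -m inch '[{"x":0,"y":-1,"z":0.4,"yaw":1},{"x":0,"y":-1,"z":0.9,"yaw":1},{"x":0,"y":0,"z":1,"yaw":0},{"x":0,"y":0,"z":1,"yaw":0},{"x":0,"y":0,"z":0,"yaw":0}]' 0.5
python3 go.py .5028 -.2227 .036 174.2
```

```text
time_s: 10.48
tcp_pos: [0.5086, -0.221, 0.158]
eef_rot: [179.0, 1.0, 174.5]
contact_force: [-1.6, 0.3, -0.3]
gripper_width: 0.067
t 10.48 tcp [ 0.5086 -0.221   0.158 ] rot [179.    1.  174.5] F [-1.6  0.3 -0.3] M [-0.    0.3  -0.05] w 0.067 J6 -90.9
units x y z yaw [ 0.31 -0.18  4.87] 0.06
```

```bash
python3 -m inch '[{"x":0.3,"y":-0.2,"z":1,"yaw":0},{"x":0,"y":0,"z":1,"yaw":0},{"x":0,"y":0,"z":0.8,"yaw":0},{"x":0,"y":0,"z":0,"yaw":0}]'
python3 go.py .5028 -.2227 .036 174.2
```

```text
time_s: 10.82
tcp_pos: [0.5041, -0.225, 0.0898]
eef_rot: [179.1, 1.2, 174.9]
contact_force: [-1.1, 1.0, 0.2]
gripper_width: 0.0658
t 10.82 tcp [ 0.5041 -0.225   0.0898] rot [179.1   1.2 174.9] F [-1.1  1.   0.2] M [-0.06  0.27  0.06] w 0.0658 J6 -89.8
units x y z yaw [0.11 0.05 2.15] 0.18
```

```bash
python3 -m inch '[{"x":0.1,"y":0.05,"z":0.8,"yaw":0.2},{"x":0,"y":0,"z":0.8,"yaw":0},{"x":0,"y":0,"z":0.5,"yaw":0},{"x":0,"y":0,"z":0,"yaw":0}]'
python3 go.py .5028 -.2227 .036 174.2
python3 -m inch '[{"x":0,"y":0,"z":0,"yaw":0},{"x":0,"y":0,"z":0,"yaw":0},{"x":0,"y":0,"z":0,"yaw":0},{"x":0,"y":0,"z":0,"yaw":0},{"x":0,"y":0,"z":0,"yaw":0}]' -1 25
python3 go.py .5028 -.2227 .036 174.2
```

```text
time_s: 11.15
tcp_pos: [0.5079, -0.2232, 0.043]
eef_rot: [179.1, 1.6, 174.6]
contact_force: [-0.1, 0.7, 0.2]
gripper_width: 0.0653
t 11.15 tcp [ 0.5079 -0.2232  0.043 ] rot [179.1   1.6 174.6] F [-0.1  0.7  0.2] M [-0.05  0.16 -0.03] w 0.0653 J6 -90.4
units x y z yaw [ 0.21 -0.    0.27] 0.09
time_s: 11.57
tcp_pos: [0.5121, -0.2235, 0.0501]
eef_rot: [179.2, 2.1, 174.8]
contact_force: [-0.2, 1.0, -3.4]
gripper_width: 0.0436
t 11.57 tcp [ 0.5121 -0.2235  0.0501] rot [179.2   2.1 174.8] F [-0.2  1.  -3.4] M [-0.08  0.12 -0.01] w 0.0436 J6 -90.3
units x y z yaw [ 0.4  -0.01  0.55] 0.15
```

```bash
python3 -m inch '[{"x":0,"y":0,"z":0,"yaw":0},{"x":0,"y":0,"z":0,"yaw":0}]'
python3 go.py .5028 -.2227 .036 174.2
```

```text
time_s: 11.73
tcp_pos: [0.512, -0.2234, 0.0507]
eef_rot: [179.2, 2.1, 174.8]
contact_force: [-0.2, 0.0, -3.4]
gripper_width: 0.0441
t 11.73 tcp [ 0.512  -0.2234  0.0507] rot [179.2   2.1 174.8] F [-0.2  0.  -3.4] M [-0.09  0.19  0.  ] w 0.0441 J6 -90.3
units x y z yaw [ 0.39 -0.01  0.57] 0.15
```

```bash
python3 -m inch '[{"x":0,"y":0,"z":-0.4,"yaw":0},{"x":0,"y":0,"z":-0.6,"yaw":0},{"x":0,"y":0,"z":-0.9,"yaw":0},{"x":0,"y":0,"z":-1,"yaw":0},{"x":0,"y":0,"z":-1,"yaw":0}]' - 35
python3 -m inch '[{"x":0,"y":0,"z":-0.6,"yaw":0},{"x":0,"y":0,"z":0,"yaw":0},{"x":0,"y":0,"z":0,"yaw":0}]'
python3 go.py .51 -.05 .17 174.8
```

```text
time_s: 12.15
tcp_pos: [0.5068, -0.224, 0.1479]
eef_rot: [179.1, 1.7, 174.7]
contact_force: [-0.3, 0.1, -2.5]
gripper_width: 0.0439
time_s: 12.4
tcp_pos: [0.5083, -0.2248, 0.1709]
eef_rot: [179.2, 2.2, 174.8]
contact_force: [0.2, 0.5, -4.6]
gripper_width: 0.0436
t 12.4 tcp [ 0.5083 -0.2248  0.1709] rot [179.2   2.2 174.8] F [ 0.2  0.5 -4.6] M [-0.02  0.2   0.03] w 0.0436 J6 -90.5
units x y z yaw [0.57 6.97 0.11] -0.01
```

```bash
python3 -m inch '[{"x":0.1,"y":0.5,"z":0,"yaw":0},{"x":0.1,"y":1,"z":0,"yaw":0},{"x":0.1,"y":1,"z":0,"yaw":0},{"x":0.1,"y":1,"z":0,"yaw":0},{"x":0.1,"y":1,"z":0,"yaw":0}]'
python3 -m inch '[{"x":0,"y":1,"z":0,"yaw":0},{"x":0,"y":1,"z":0.2,"yaw":0},{"x":0,"y":0.5,"z":0.6,"yaw":0},{"x":0,"y":0,"z":1,"yaw":0},{"x":0,"y":0,"z":0.8,"yaw":0}]'
python3 -m inch '[{"x":0,"y":0,"z":0.4,"yaw":0},{"x":0,"y":0,"z":0,"yaw":0},{"x":0,"y":0,"z":0,"yaw":0}]'
python3 go.py .51 -.05 .045 174.8
```

```text
time_s: 12.82
tcp_pos: [0.5023, -0.1116, 0.1664]
eef_rot: [179.2, 1.8, 174.3]
contact_force: [1.4, 0.5, -3.4]
gripper_width: 0.044
time_s: 13.23
tcp_pos: [0.5092, -0.0412, 0.099]
eef_rot: [179.2, 1.8, 174.5]
contact_force: [-0.2, -0.1, -4.6]
gripper_width: 0.0438
time_s: 13.48
tcp_pos: [0.5041, -0.0412, 0.0811]
eef_rot: [179.4, 1.0, 174.6]
contact_force: [0.3, 0.2, -2.9]
gripper_width: 0.0436
t 13.48 tcp [ 0.5041 -0.0412  0.0811] rot [179.4   1.  174.6] F [ 0.3  0.2 -2.9] M [-0.11  0.03  0.02] w 0.0436 J6 -112.7
units x y z yaw [-0.24 -0.34  1.44] -0.06
```

Next the slow descent, watching the force.

```bash
python3 -m inch '[{"x":0,"y":0,"z":0.5,"yaw":0},{"x":0,"y":0,"z":0.4,"yaw":0},{"x":0,"y":0,"z":0,"yaw":0},{"x":0,"y":0,"z":0,"yaw":0}]'
python3 -m inch '[{"x":0,"y":0,"z":0.15,"yaw":0},{"x":0,"y":0,"z":0.15,"yaw":0},{"x":0,"y":0,"z":0.1,"yaw":0},{"x":0,"y":0,"z":0,"yaw":0}]'
python3 go.py .51 -.05 .039 174.8
```

```text
time_s: 13.82
tcp_pos: [0.5046, -0.0416, 0.0583]
eef_rot: [179.4, 1.0, 174.5]
contact_force: [0.3, 0.4, -3.3]
gripper_width: 0.0439
time_s: 14.15
tcp_pos: [0.506, -0.0415, 0.0494]
eef_rot: [179.3, 1.2, 174.5]
contact_force: [0.3, 0.3, -3.0]
gripper_width: 0.044
t 14.15 tcp [ 0.506  -0.0415  0.0494] rot [179.3   1.2 174.5] F [ 0.3  0.3 -3. ] M [-0.09  0.04 -0.  ] w 0.044 J6 -112.7
units x y z yaw [-0.18 -0.33  0.41] -0.07
```

```bash
python3 -m inch '[{"x":0,"y":0,"z":0.15,"yaw":0},{"x":0,"y":0,"z":0.15,"yaw":0},{"x":0,"y":0,"z":0,"yaw":0}]'
python3 -m inch '[{"x":0,"y":0,"z":0.1,"yaw":0},{"x":0,"y":0,"z":0,"yaw":0}]'
python3 go.py .51 -.05 .039 174.8
```

```text
time_s: 14.4
tcp_pos: [0.5067, -0.0414, 0.0418]
eef_rot: [179.3, 1.3, 174.5]
contact_force: [-0.0, 0.6, -2.5]
gripper_width: 0.0438
time_s: 14.57
tcp_pos: [0.5067, -0.0414, 0.0389]
eef_rot: [179.3, 1.3, 174.5]
contact_force: [0.2, -1.0, -2.4]
gripper_width: 0.044
t 14.57 tcp [ 0.5067 -0.0414  0.0389] rot [179.3   1.3 174.5] F [ 0.2 -1.  -2.4] M [-0.11  0.05 -0.01] w 0.044 J6 -112.7
units x y z yaw [-0.17 -0.33 -0.  ] -0.07
```

```bash
python3 -m inch '[{"x":0,"y":0,"z":0.08,"yaw":0},{"x":0,"y":0,"z":0,"yaw":0}]'
python3 -m inch '[{"x":0,"y":0,"z":0.08,"yaw":0},{"x":0,"y":0,"z":0,"yaw":0}]'
python3 go.py .51 -.05 .035 174.8
```

```text
time_s: 14.73
tcp_pos: [0.5071, -0.0413, 0.0373]
eef_rot: [179.3, 1.3, 174.6]
contact_force: [0.9, 0.2, -3.4]
gripper_width: 0.044
time_s: 14.9
tcp_pos: [0.5075, -0.0411, 0.0378]
eef_rot: [179.3, 1.3, 174.6]
contact_force: [0.3, 0.3, -3.9]
gripper_width: 0.0437
t 14.9 tcp [ 0.5075 -0.0411  0.0378] rot [179.3   1.3 174.6] F [ 0.3  0.3 -3.9] M [-0.02  0.08 -0.03] w 0.0437 J6 -112.7
units x y z yaw [-0.13 -0.35  0.11] -0.04
```

```bash
python3 -m inch '[{"x":0,"y":0,"z":0.15,"yaw":0},{"x":0,"y":0,"z":0.08,"yaw":0}]'
python3 -m inch '[{"x":0,"y":0,"z":0.08,"yaw":0}]'
python3 -m inch '[{"x":0,"y":0,"z":0.08,"yaw":0}]'
python3 go.py .51 -.05 .031 174.8
```

```text
time_s: 15.07
tcp_pos: [0.5087, -0.041, 0.0361]
eef_rot: [179.4, 1.5, 174.8]
contact_force: [-14.6, 4.0, 31.1]
gripper_width: 0.0438
time_s: 15.15
tcp_pos: [0.5087, -0.041, 0.0361]
eef_rot: [179.4, 1.5, 174.8]
contact_force: [-13.8, 4.4, 31.3]
gripper_width: 0.0439
time_s: 15.23
tcp_pos: [0.5087, -0.041, 0.0361]
eef_rot: [179.4, 1.6, 174.8]
contact_force: [-11.8, 3.4, 28.2]
gripper_width: 0.0435
t 15.23 tcp [ 0.5087 -0.041   0.0361] rot [179.4   1.6 174.8] F [-11.8   3.4  28.2] M [ 1.01  4.17 -0.17] w 0.0435 J6 -112.7
units x y z yaw [-0.08 -0.36  0.2 ] 0.01
```

```bash
python3 -m inch '[{"x":0,"y":0,"z":-0.04,"yaw":0},{"x":0,"y":0,"z":0,"yaw":0}]'
python3 -m inch '[{"x":0,"y":0,"z":0,"yaw":0},{"x":0,"y":0,"z":0,"yaw":0},{"x":0,"y":0,"z":0,"yaw":0},{"x":0,"y":0,"z":0,"yaw":0},{"x":0,"y":0,"z":0,"yaw":0}]' 0.6
python3 -m inch '[{"x":0,"y":0,"z":-0.6,"yaw":0},{"x":0,"y":0,"z":-1,"yaw":0},{"x":0,"y":0,"z":-1,"yaw":0},{"x":0,"y":0,"z":-1,"yaw":0},{"x":0,"y":0,"z":-1,"yaw":0}]'
python3 -m inch '[{"x":0,"y":0,"z":-0.3,"yaw":-1},{"x":0,"y":0,"z":0,"yaw":-1},{"x":0,"y":0,"z":0,"yaw":-1},{"x":0,"y":0,"z":0,"yaw":-1},{"x":0,"y":0,"z":0,"yaw":-1}]' 1
python3 -m inch '[{"x":0,"y":0,"z":0,"yaw":-1},{"x":0,"y":0,"z":0,"yaw":-1},{"x":0,"y":0,"z":0,"yaw":-1},{"x":0,"y":0,"z":0,"yaw":-1},{"x":0,"y":0,"z":0,"yaw":-1}]'
python3 -m inch '[{"x":0,"y":0,"z":0,"yaw":-1},{"x":0,"y":0,"z":0,"yaw":-1},{"x":0,"y":0,"z":0,"yaw":-1},{"x":0,"y":0,"z":0,"yaw":-1},{"x":0,"y":0,"z":0,"yaw":-1}]'
python3 -m inch '[{"x":0,"y":0,"z":0,"yaw":-1},{"x":0,"y":0,"z":0,"yaw":-1},{"x":0,"y":0,"z":0,"yaw":-1},{"x":0,"y":0,"z":0,"yaw":-1},{"x":0,"y":0,"z":0,"yaw":-1}]'
python3 - <<'E'
from blk import *
cap("wrist","w6"); blk("w6",.05,(.51,-.04))
E
python3 go.py .51 -.041 .024 -95
```

```text
time_s: 15.4
tcp_pos: [0.509, -0.0408, 0.0381]
eef_rot: [179.3, 1.7, 174.8]
contact_force: [-0.3, 0.8, -3.2]
gripper_width: 0.0436
time_s: 15.82
tcp_pos: [0.5103, -0.0407, 0.0376]
eef_rot: [179.3, 1.8, 174.9]
contact_force: [1.0, -0.2, 0.9]
gripper_width: 0.0684
time_s: 16.23
tcp_pos: [0.5027, -0.0427, 0.1498]
eef_rot: [179.6, 1.0, 174.8]
contact_force: [0.6, -0.6, 0.1]
gripper_width: 0.07
time_s: 16.65
tcp_pos: [0.5064, -0.0422, 0.1652]
eef_rot: [-180.0, 1.8, -164.4]
contact_force: [-0.1, 0.7, -0.2]
gripper_width: 0.0873
time_s: 17.07
tcp_pos: [0.5063, -0.0423, 0.1649]
eef_rot: [-179.3, 1.7, -143.4]
contact_force: [-0.5, -0.3, -0.5]
gripper_width: 0.0877
time_s: 17.48
tcp_pos: [0.5061, -0.0424, 0.1641]
eef_rot: [-178.8, 1.3, -122.4]
contact_force: [-0.5, -0.5, 0.0]
gripper_width: 0.088
time_s: 17.9
tcp_pos: [0.5058, -0.0425, 0.1632]
eef_rot: [-178.5, 0.7, -101.3]
contact_force: [0.4, -0.1, 0.1]
gripper_width: 0.0875
block [array([500.6, -41.1]), array([44.6, 65.6]), np.float64(84.5)] z 0.0504
t 17.95 tcp [ 0.5059 -0.0425  0.1632] rot [-178.5    0.7 -101. ] F [-0.5  0.1 -0.2] M [ 0.04  0.21 -0.  ] w 0.0873 J6 -28.6
units x y z yaw [-0.02 -0.01  5.57] -1.51
```

View pics/w6.png

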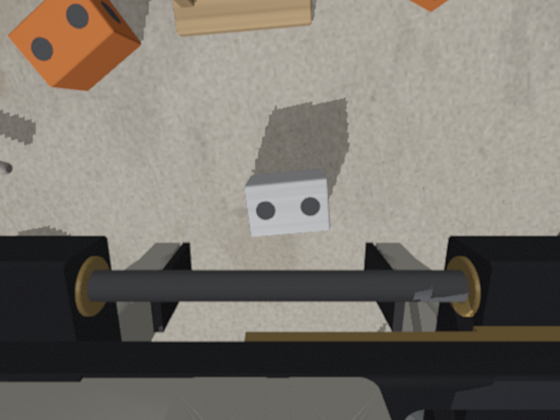

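The block stands upright on the bench at (287,208), with its ends left and right in the view. I'm descending to take it by the ends.

```bash
python3 -m inch '[{"x":0,"y":0.1,"z":0.6,"yaw":-1},{"x":0,"y":0.1,"z":1,"yaw":-0.4},{"x":0,"y":0,"z":1,"yaw":0},{"x":0,"y":0,"z":0.4,"yaw":0},{"x":0,"y":0,"z":0,"yaw":0}]'
python3 go.py .5006 -.0411 .024 -95.5
```

```text
time_s: 18.37
tcp_pos: [0.5048, -0.0409, 0.087]
eef_rot: [-178.2, 0.7, -95.6]
contact_force: [-0.2, 0.1, 0.4]
gripper_width: 0.0873
t 18.37 tcp [ 0.5048 -0.0409  0.087 ] rot [-178.2    0.7  -95.6] F [-0.2  0.1  0.4] M [-0.04  0.28 -0.03] w 0.0873 J6 -23.4
units x y z yaw [0.05 0.24 2.51] -0.02
```

```bash
python3 -m inch '[{"x":0,"y":0.25,"z":0.8,"yaw":0},{"x":0,"y":0,"z":0.8,"yaw":0},{"x":0,"y":0,"z":0.5,"yaw":0},{"x":0,"y":0,"z":0,"yaw":0},{"x":0,"y":0,"z":0,"yaw":0}]'
python3 go.py .5006 -.0411 .024 -95.5
```

```text
time_s: 18.78
tcp_pos: [0.5022, -0.0396, 0.0349]
eef_rot: [-178.1, 0.7, -95.9]
contact_force: [-0.5, 0.1, 0.4]
gripper_width: 0.0875
t 18.78 tcp [ 0.5022 -0.0396  0.0349] rot [-178.1    0.7  -95.9] F [-0.5  0.1  0.4] M [ 0.03  0.16 -0.03] w 0.0875 J6 -24.2
units x y z yaw [0.07 0.07 0.43] -0.1
```

```bash
python3 -m inch '[{"x":0.08,"y":0.07,"z":0.4,"yaw":-0.1},{"x":0,"y":0,"z":0.05,"yaw":0},{"x":0,"y":0,"z":0,"yaw":0}]'
python3 go.py .5006 -.0411 .024 -95.5
python3 -m inch '[{"x":0,"y":0,"z":0,"yaw":0},{"x":0,"y":0,"z":0,"yaw":0},{"x":0,"y":0,"z":0,"yaw":0},{"x":0,"y":0,"z":0,"yaw":0},{"x":0,"y":0,"z":0,"yaw":0}]' -1 30
python3 go.py .5006 -.0411 .024 -95.5
```

```text
time_s: 19.03
tcp_pos: [0.5029, -0.0408, 0.0266]
eef_rot: [-177.8, 0.7, -95.6]
contact_force: [0.0, 0.1, -0.1]
gripper_width: 0.0877
t 19.03 tcp [ 0.5029 -0.0408  0.0266] rot [-177.8    0.7  -95.6] F [ 0.   0.1 -0.1] M [ 0.03  0.19 -0.03] w 0.0877 J6 -23.8
units x y z yaw [0.02 0.1  0.1 ] -0.01
time_s: 19.45
tcp_pos: [0.5044, -0.0404, 0.0299]
eef_rot: [-177.6, 0.8, -95.6]
contact_force: [-0.5, -0.5, -3.5]
gripper_width: 0.0662
t 19.45 tcp [ 0.5044 -0.0404  0.0299] rot [-177.6    0.8  -95.6] F [-0.5 -0.5 -3.5] M [ 0.01  0.3  -0.03] w 0.0662 J6 -23.8
units x y z yaw [0.05 0.16 0.23] -0.03
```

```bash
python3 -m inch '[{"x":0,"y":0,"z":-0.4,"yaw":0},{"x":0,"y":0,"z":-0.7,"yaw":0},{"x":0,"y":0,"z":-1,"yaw":0},{"x":0,"y":0,"z":-1,"yaw":0},{"x":0,"y":0,"z":-1,"yaw":0}]' - 40
python3 -m inch '[{"x":0,"y":0,"z":-1,"yaw":0},{"x":0,"y":0,"z":-0.5,"yaw":0},{"x":0,"y":0,"z":0,"yaw":0}]'
python3 go.py .4906 .2692 .17 -46.5
```

```text
time_s: 19.87
tcp_pos: [0.4939, -0.0426, 0.1287]
eef_rot: [-178.6, 0.5, -95.8]
contact_force: [1.5, -0.8, -4.1]
gripper_width: 0.0664
time_s: 20.12
tcp_pos: [0.4937, -0.0426, 0.1723]
eef_rot: [-178.3, 0.6, -95.8]
contact_force: [0.7, -0.9, -3.3]
gripper_width: 0.0664
t 20.12 tcp [ 0.4937 -0.0426  0.1723] rot [-178.3    0.6  -95.8] F [ 0.7 -0.9 -3.3] M [-0.02  0.14  0.03] w 0.0664 J6 -23.8
units x y z yaw [-12.4    1.38   0.19] -12.31
```

```bash
python3 -m inch '[{"x":-0.5,"y":0.1,"z":0,"yaw":0},{"x":-1,"y":0.1,"z":0,"yaw":0},{"x":-1,"y":0.1,"z":0,"yaw":0},{"x":-1,"y":0.1,"z":0,"yaw":0},{"x":-1,"y":0.1,"z":0,"yaw":0}]'
python3 -m inch '[{"x":-1,"y":0.1,"z":0,"yaw":0},{"x":-1,"y":0.1,"z":0,"yaw":0},{"x":-1,"y":0.1,"z":0,"yaw":0},{"x":-1,"y":0.1,"z":0,"yaw":0},{"x":-1,"y":0.1,"z":0,"yaw":0}]'
python3 -m inch '[{"x":-1,"y":0.1,"z":0,"yaw":0},{"x":-1,"y":0.1,"z":0,"yaw":0},{"x":-0.5,"y":0.1,"z":0,"yaw":-0.5},{"x":0,"y":0,"z":0,"yaw":-1},{"x":0,"y":0,"z":0,"yaw":-1}]'
python3 -m inch '[{"x":0,"y":0,"z":0,"yaw":-1},{"x":0,"y":0,"z":0,"yaw":-1},{"x":0,"y":0,"z":0,"yaw":-1},{"x":0,"y":0,"z":0,"yaw":-1},{"x":0,"y":0,"z":0,"yaw":-1}]'
python3 -m inch '[{"x":0,"y":0,"z":0,"yaw":-1},{"x":0,"y":0,"z":0,"yaw":-1},{"x":0,"y":0,"z":0,"yaw":-1},{"x":0,"y":0,"z":0,"yaw":-0.5},{"x":0,"y":0,"z":0,"yaw":0}]'
python3 go.py .4906 .2692 .17 -46.5
```

```text
time_s: 20.53
tcp_pos: [0.4895, 0.0702, 0.1692]
eef_rot: [-178.5, 0.6, -96.3]
contact_force: [1.2, -0.6, -3.9]
gripper_width: 0.0663
time_s: 20.95
tcp_pos: [0.486, 0.2001, 0.1625]
eef_rot: [-179.0, 0.3, -96.4]
contact_force: [1.1, -0.3, -2.8]
gripper_width: 0.0662
time_s: 21.37
tcp_pos: [0.4817, 0.2694, 0.1543]
eef_rot: [-179.4, -0.2, -85.8]
contact_force: [-0.7, -1.1, -2.4]
gripper_width: 0.0668
time_s: 21.78
tcp_pos: [0.4779, 0.267, 0.1465]
eef_rot: [179.8, -0.5, -64.5]
contact_force: [-0.6, 0.1, -2.9]
gripper_width: 0.0662
time_s: 22.2
tcp_pos: [0.4745, 0.2632, 0.1394]
eef_rot: [179.1, -0.4, -49.3]
contact_force: [-0.6, 0.1, -3.6]
gripper_width: 0.0663
t 22.2 tcp [0.4745 0.2632 0.1394] rot [179.1  -0.4 -49.3] F [-0.6  0.1 -3.6] M [0.05 0.18 0.02] w 0.0663 J6 -9.4
units x y z yaw [ 0.25 -0.63 -1.23] -0.69
```

```bash
python3 -m inch '[{"x":0.25,"y":-0.65,"z":-0.4,"yaw":-0.7},{"x":0,"y":0,"z":0,"yaw":0},{"x":0,"y":0,"z":0,"yaw":0}]'
python3 go.py .4906 .2692 .15 -46.5
python3 - <<'E'
from h import *
cap("wrist","w7")
E
```

```text
time_s: 22.45
tcp_pos: [0.4895, 0.2674, 0.1461]
eef_rot: [178.7, -0.3, -46.5]
contact_force: [-0.0, -0.7, -4.1]
gripper_width: 0.0664
t 22.45 tcp [0.4895 0.2674 0.1461] rot [178.7  -0.3 -46.5] F [-0.  -0.7 -4.1] M [-0.03  0.26 -0.01] w 0.0664 J6 -5.5
units x y z yaw [-0.02 -0.08 -0.16] 0.0
```

View pics/w7.png

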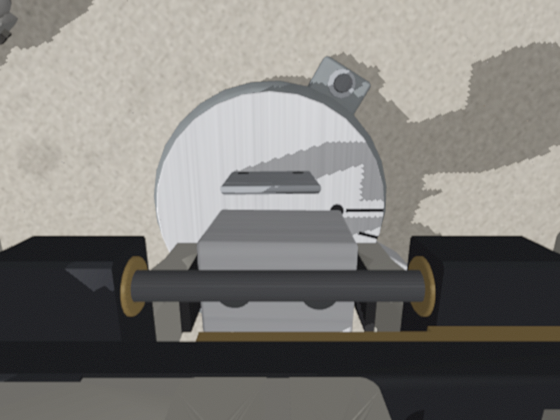

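The block is held level over the nest, its front face at about rows 211–240, with the near cheek at (270,182) parallel to it. I'm measuring the block's offset from the nest in nest axes.

```bash
python3 - <<'E'
from h import *
f=np.load("pics/w7.npz"); C=cloud(f["K"],f["P"],f["d"]); K,P=f["K"],f["P"]
a=np.radians(43.4); ex=np.array([np.cos(a),np.sin(a)]); ey=np.array([-ex[1],ex[0]]); c=np.array([.4906,.2692])
N=np.dstack([(C[...,:2]-c)@ex,(C[...,:2]-c)@ey,C[...,2]])*1000
for u in (215,250,280,310,340): print(u,[tuple(N[v,u].round(0)) for v in (180,200,214,222,230,236,240,246,256,264)])
for v in (218,230,246,258,): 
    print(v,[(u,tuple(N[v,u].round(1))) for u in range(194,214,2)][::2],[(u,tuple(N[v,u].round(1))) for u in range(344,362,3)])
E
```

```text
215 [(np.float64(43.0), np.float64(-25.0), np.float64(38.0)), (np.float64(44.0), np.float64(-9.0), np.float64(37.0)), (np.float64(45.0), np.float64(3.0), np.float64(38.0)), (np.float64(27.0), np.float64(-22.0), np.float64(141.0)), (np.float64(25.0), np.float64(-22.0), np.float64(152.0)), (np.float64(24.0), np.float64(-22.0), np.float64(161.0)), (np.float64(24.0), np.float64(-22.0), np.float64(164.0)), (np.float64(24.0), np.float64(-20.0), np.float64(165.0)), (np.float64(24.0), np.float64(-15.0), np.float64(166.0)), (np.float64(24.0), np.float64(-12.0), np.float64(166.0))]
250 [(np.float64(14.0), np.float64(-32.0), np.float64(80.0)), (np.float64(17.0), np.float64(-9.0), np.float64(40.0)), (np.float64(11.0), np.float64(-23.0), np.float64(129.0)), (np.float64(11.0), np.float64(-22.0), np.float64(141.0)), (np.float64(10.0), np.float64(-22.0), np.float64(153.0)), (np.float64(10.0), np.float64(-22.0), np.float64(161.0)), (np.float64(9.0), np.float64(-22.0), np.float64(164.0)), (np.float64(9.0), np.float64(-20.0), np.float64(167.0)), (np.float64(9.0), np.float64(-16.0), np.float64(166.0)), 
[... 3987 characters left out ...]
.2), np.float64(-9.5), np.float64(153.6))), (198, (np.float64(30.8), np.float64(-14.4), np.float64(165.1))), (202, (np.float64(29.3), np.float64(-14.1), np.float64(164.5))), (206, (np.float64(27.5), np.float64(-14.5), np.float64(165.4))), (210, (np.float64(25.9), np.float64(-14.4), np.float64(165.3)))] [(344, (np.float64(-28.8), np.float64(-15.2), np.float64(168.3))), (347, (np.float64(-29.8), np.float64(-15.6), np.float64(169.1))), (350, (np.float64(-30.8), np.float64(-15.9), np.float64(169.8))), (353, (np.float64(-32.2), np.float64(-15.7), np.float64(169.4))), (356, (np.float64(-33.7), np.float64(-15.1), np.float64(168.1))), (359, (np.float64(-38.2), np.float64(-10.2), np.float64(156.9)))]
```

Width centring is good: side face at -22.3 mm. Along the channel the block is about 2.5 mm towards -x and tilted roughly 2–3°, +x end low. I'm shifting by that amount and descending.

```bash
python3 -m inch '[{"x":0,"y":-0.1,"z":0.4,"yaw":0},{"x":0,"y":0,"z":0,"yaw":0},{"x":0,"y":0,"z":0,"yaw":0}]'
python3 go.py .4913 .2691 .105 -46.6
```

```text
time_s: 22.75
tcp_pos: [0.4911, 0.2688, 0.1342]
eef_rot: [178.7, -0.3, -46.6]
contact_force: [0.2, -0.7, -2.4]
gripper_width: 0.0665
t 22.75 tcp [0.4911 0.2688 0.1342] rot [178.7  -0.3 -46.6] F [ 0.2 -0.7 -2.4] M [0.1  0.09 0.02] w 0.0665 J6 -5.6
units x y z yaw [-0.01 -0.04  1.17] 0.01
```

```bash
python3 -m inch '[{"x":0,"y":0,"z":0.4,"yaw":0},{"x":0,"y":0,"z":0.4,"yaw":0},{"x":0,"y":0,"z":0,"yaw":0},{"x":0,"y":0,"z":0,"yaw":0}]'
python3 go.py .4913 .2691 .090 -46.6
```

```text
time_s: 23.08
tcp_pos: [0.4898, 0.2677, 0.111]
eef_rot: [178.6, -0.3, -46.6]
contact_force: [-0.3, -0.2, -2.6]
gripper_width: 0.0661
t 23.08 tcp [0.4898 0.2677 0.111 ] rot [178.6  -0.3 -46.6] F [-0.3 -0.2 -2.6] M [0.07 0.04 0.02] w 0.0661 J6 -5.6
units x y z yaw [-0.   -0.1   0.84] 0.0
```

```bash
python3 -m inch '[{"x":0,"y":-0.1,"z":0.4,"yaw":0},{"x":0,"y":-0.02,"z":0.4,"yaw":0},{"x":0,"y":0,"z":0,"yaw":0},{"x":0,"y":0,"z":0,"yaw":0}]'
python3 go.py .4913 .2691 .07 -46.6
```

```text
time_s: 23.42
tcp_pos: [0.4918, 0.2696, 0.0885]
eef_rot: [178.6, -0.3, -46.6]
contact_force: [0.2, 0.3, -3.7]
gripper_width: 0.0663
t 23.42 tcp [0.4918 0.2696 0.0885] rot [178.6  -0.3 -46.6] F [ 0.2  0.3 -3.7] M [0.08 0.05 0.03] w 0.0663 J6 -5.6
units x y z yaw [-0.    0.01  0.74] 0.0
```

```bash
python3 -m inch '[{"x":0,"y":0,"z":0.3,"yaw":0},{"x":0,"y":-0.02,"z":0.15,"yaw":0},{"x":0,"y":0,"z":0,"yaw":0}]'
python3 -m inch '[{"x":0,"y":0,"z":0.12,"yaw":0},{"x":0,"y":0,"z":0,"yaw":0}]'
python3 go.py .4913 .2691 .068 -46.6
```

```text
time_s: 23.67
tcp_pos: [0.4922, 0.2698, 0.0761]
eef_rot: [178.6, -0.3, -46.6]
contact_force: [-0.0, -0.0, -3.6]
gripper_width: 0.066
time_s: 23.83
tcp_pos: [0.4922, 0.2697, 0.0728]
eef_rot: [178.6, -0.3, -46.6]
contact_force: [-0.5, -0.6, -3.2]
gripper_width: 0.0664
t 23.83 tcp [0.4922 0.2697 0.0728] rot [178.6  -0.3 -46.6] F [-0.5 -0.6 -3.2] M [ 0.02  0.12 -0.01] w 0.0664 J6 -5.6
units x y z yaw [-0.01  0.04  0.19] 0.0
```

```bash
python3 -m inch '[{"x":0,"y":0,"z":0.1,"yaw":0},{"x":0,"y":0,"z":0,"yaw":0}]'
python3 -m inch '[{"x":0,"y":0,"z":0.08,"yaw":0}]'
python3 -m inch '[{"x":0,"y":0,"z":0.08,"yaw":0}]'
python3 go.py .4913 .2691 .066 -46.6
```

```text
time_s: 24.0
tcp_pos: [0.4923, 0.2698, 0.0703]
eef_rot: [178.6, -0.3, -46.6]
contact_force: [0.0, 0.1, -3.0]
gripper_width: 0.0661
time_s: 24.08
tcp_pos: [0.4927, 0.2697, 0.0691]
eef_rot: [178.7, -0.4, -46.6]
contact_force: [-3.3, -5.2, 13.8]
gripper_width: 0.0659
time_s: 24.17
tcp_pos: [0.4929, 0.2694, 0.0683]
eef_rot: [178.7, -0.4, -46.5]
contact_force: [-6.3, -4.5, 16.0]
gripper_width: 0.0661
t 24.17 tcp [0.4929 0.2694 0.0683] rot [178.7  -0.4 -46.5] F [-6.3 -4.5 16. ] M [-1.18  2.42  0.01] w 0.0661 J6 -5.6
units x y z yaw [-0.04  0.05  0.09] 0.02
```

In contact. I'm easing the grip so the block settles flat, then looking before release.

```bash
python3 -m inch '[{"x":0,"y":0,"z":0.06,"yaw":0},{"x":0,"y":0,"z":0.04,"yaw":0}]' - 5
python3 -m inch '[{"x":0,"y":0,"z":0.06,"yaw":0},{"x":0,"y":0,"z":0,"yaw":0}]'
python3 go.py .4913 .2691 .066 -46.6
python3 - <<'E'
from h import *
cap("wrist","w8")
f=np.load("pics/w8.npz"); C=cloud(f["K"],f["P"],f["d"])
a=np.radians(43.4); ex=np.array([np.cos(a),np.sin(a)]); ey=np.array([-ex[1],ex[0]]); c=np.array([.4906,.2692])
N=np.dstack([(C[...,:2]-c)@ex,(C[...,:2]-c)@ey,C[...,2]])*1000
for v in (245,252,258,264):
    w=N[v]; m=(abs(w[:,2]-88)<8)&(abs(w[:,1])<21)&(abs(w[:,0])<45)
    if m.any(): q=w[m]; p=np.polyfit(q[:,0],q[:,2],1); print(v,"x %.1f..%.1f"%(q[:,0].min(),q[:,0].max()),"y %.1f"%q[:,1].mean(),"z at centre %.1f tilt %.2f"%(np.polyval(p,0),np.degrees(p[0])))
E
```

```text
time_s: 24.33
tcp_pos: [0.4931, 0.2693, 0.0669]
eef_rot: [178.7, -0.4, -46.5]
contact_force: [-2.2, -0.7, 3.8]
gripper_width: 0.0658
time_s: 24.5
tcp_pos: [0.493, 0.269, 0.0659]
eef_rot: [178.8, -0.4, -46.5]
contact_force: [-0.6, -0.4, -3.1]
gripper_width: 0.0664
t 24.5 tcp [0.493  0.269  0.0659] rot [178.8  -0.4 -46.5] F [-0.6 -0.4 -3.1] M [-0.07  0.2   0.01] w 0.0664 J6 -5.6
units x y z yaw [-0.05  0.05 -0.  ] 0.02
252 x -31.3..34.2 y -19.5 z at centre 88.7 tilt -0.45
258 x -44.6..33.7 y -16.6 z at centre 88.2 tilt 2.67
264 x -44.8..44.6 y -13.9 z at centre 87.7 tilt -0.38
```

```bash
python3 -m inch '[{"x":0,"y":0.06,"z":0,"yaw":0},{"x":0,"y":0,"z":0,"yaw":0}]' - 8
python3 go.py .4913 .2691 .066 -46.6
python3 - <<'E'
from h import *
cap("wrist","w9")
f=np.load("pics/w9.npz"); C=cloud(f["K"],f["P"],f["d"])
a=np.radians(43.4); ex=np.array([np.cos(a),np.sin(a)]); ey=np.array([-ex[1],ex[0]]); c=np.array([.4906,.2692])
N=np.dstack([(C[...,:2]-c)@ex,(C[...,:2]-c)@ey,C[...,2]])*1000
for v in range(248,268,3):
    w=N[v]; m=(abs(w[:,2]-88)<4)&(abs(w[:,1])<21)&(abs(w[:,0])<37)
    if m.any(): q=w[m]; p=np.polyfit(q[:,0],q[:,2],1); print(v,"x %.1f..%.1f"%(q[:,0].min(),q[:,0].max()),"y %.1f"%q[:,1].mean(),"z %.1f tilt %.2f"%(np.polyval(p,0),np.degrees(p[0])))
E
```

```text
time_s: 24.72
tcp_pos: [0.4923, 0.2685, 0.0658]
eef_rot: [178.8, -0.4, -46.5]
contact_force: [-1.7, -1.7, 1.6]
gripper_width: 0.0662
t 24.72 tcp [0.4923 0.2685 0.0658] rot [178.8  -0.4 -46.5] F [-1.7 -1.7  1.6] M [-0.5   0.96 -0.02] w 0.0662 J6 -5.6
units x y z yaw [-0.05  0.01 -0.01] 0.03
248 x -32.0..29.9 y -20.8 z 87.9 tilt -0.58
251 x -32.4..33.0 y -19.8 z 88.6 tilt -0.47
254 x -32.2..33.2 y -18.5 z 88.5 tilt -0.25
257 x -31.8..33.7 y -17.3 z 88.6 tilt -0.22
260 x -31.8..33.0 y -15.9 z 88.5 tilt -0.20
263 x -31.6..32.9 y -14.7 z 88.6 tilt -0.36
266 x -36.8..35.1 y -13.2 z 88.3 tilt 0.35
```

Seated flat, top at 88 mm and centred to under 1 mm. Releasing and rising.

```bash
python3 -m inch '[{"x":0,"y":0,"z":0,"yaw":0},{"x":0,"y":0,"z":0,"yaw":0},{"x":0,"y":0,"z":0,"yaw":0},{"x":0,"y":0,"z":0,"yaw":0},{"x":0,"y":0,"z":0,"yaw":0}]' 1
python3 -m inch '[{"x":0,"y":0,"z":-0.3,"yaw":0},{"x":0,"y":0,"z":-0.7,"yaw":0},{"x":0,"y":0,"z":-1,"yaw":0},{"x":0,"y":0,"z":-1,"yaw":0},{"x":0,"y":0,"z":-1,"yaw":0}]'
python3 -m inch '[{"x":0.3,"y":0.6,"z":-1,"yaw":0},{"x":0.5,"y":0.8,"z":-1,"yaw":0},{"x":0.5,"y":0.8,"z":-0.6,"yaw":0},{"x":0,"y":0,"z":0,"yaw":0},{"x":0,"y":0,"z":0,"yaw":0}]'
python3 go.py .4906 .2692 .15 -46.5
python3 - <<'E'
from blk import *
cap("wrist","w10"); blk("w10",.088,(.4906,.2692),.05)
E
python3 mk.py w10; python3 -c "from fx import *;fixture('w10',(.4906,.2691))"
```

```text
time_s: 25.18
tcp_pos: [0.4934, 0.2696, 0.0661]
eef_rot: [178.9, -0.4, -46.5]
contact_force: [-0.7, -0.6, 1.0]
gripper_width: 0.0871
time_s: 25.6
tcp_pos: [0.4915, 0.2688, 0.1654]
eef_rot: [178.3, -0.4, -46.5]
contact_force: [0.8, 0.2, 0.1]
gripper_width: 0.0876
time_s: 26.02
tcp_pos: [0.4769, 0.209, 0.2451]
eef_rot: [179.0, -0.6, -46.4]
contact_force: [-0.1, 0.2, -0.3]
gripper_width: 0.0876
t 26.02 tcp [0.4769 0.209  0.2451] rot [179.   -0.6 -46.4] F [-0.1  0.2 -0.3] M [0.1  0.06 0.01] w 0.0876 J6 -2.3
units x y z yaw [-1.4  -2.13  3.75] 0.03
block [array([491.6, 268.1]), array([65.8, 64.3]), np.float64(44.4)] z 0.0885
px [274. 217.] n 61 r 47-56 dir of centre -136.8 line angle 152.9
px [292. 217.] n 43 r 59-87 dir of centre -136.9 line angle 44.4
cheek [511.  248.1] [59.4  6. ] 43.7 z 0.097 mean [511.9 247.4  97. ] px [217. 203.]
cheek [470.2 289.1] [56.6  6.6] 44.4 z 0.0964 mean [470.5 289.   96.4] px [221. 263.]
```

View pics/w10.png

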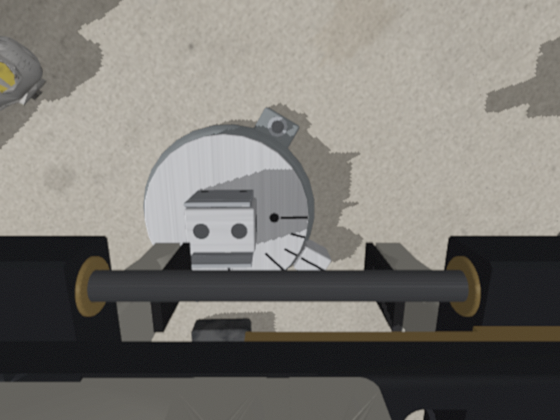

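The block sits between the cheeks at (220,231), sticking out evenly, and the 0 mark is at (290,217). The index is hidden behind the gripper bar, so I'm shifting the camera to check the reading.

```bash
python3 -m inch '[{"x":-1,"y":0,"z":0,"yaw":0},{"x":-1,"y":0,"z":0,"yaw":0},{"x":-1,"y":0,"z":0,"yaw":0},{"x":-0.8,"y":0,"z":0,"yaw":0},{"x":0,"y":0,"z":0,"yaw":0}]'
python3 -m inch '[{"x":0,"y":0,"z":0,"yaw":0},{"x":0,"y":0,"z":0,"yaw":0},{"x":0,"y":0,"z":0,"yaw":0}]'
python3 - <<'E'
from h import *
cap("wrist","w11")
f=np.load("pics/w11.npz"); C=cloud(f["K"],f["P"],f["d"])
a=np.radians(43.4); ex=np.array([np.cos(a),np.sin(a)]); ey=np.array([-ex[1],ex[0]]); c=np.array([.4906,.2692])
N=np.dstack([(C[...,:2]-c)@ex,(C[...,:2]-c)@ey,C[...,2]])*1000
m=(abs(N[...,2]-88)<4)&(abs(N[...,1])<15)&(abs(N[...,0])<40); q=N[m]
print("ends",np.percentile(q[:,0],[.5,99.5]).round(1),"z",np.median(q[:,2]).round(1)); A=np.c_[q[:,:2],np.ones(len(q))]; print("slopes deg",np.degrees(np.linalg.lstsq(A,q[:,2],rcond=None)[0][:2]).round(2))
E
python3 mk.py w11;python3 -c "from fx import *;fixture('w11',(.4906,.2691))"; python3 go.py .5 0 .2 0|head -1
```

```text
time_s: 26.48
tcp_pos: [0.4091, 0.2806, 0.2414]
eef_rot: [178.8, -0.6, -46.6]
contact_force: [-0.5, 0.6, 0.3]
gripper_width: 0.0875
time_s: 26.73
tcp_pos: [0.4083, 0.2818, 0.2395]
eef_rot: [178.5, -0.6, -46.4]
contact_force: [-0.5, 0.5, -0.0]
gripper_width: 0.0877
ends [-32.5  32.5] z 88.4
slopes deg [ 0.04 -0.12]
px [273. 124.] n 77 r 47-56 dir of centre -136.6 line angle 103.2
px [294. 124.] n 57 r 59-87 dir of centre -136.4 line angle 43.6
px [272. 175.] n 24 r 61-89 dir of centre 178.2 line angle 179.2
px [314. 178.] n 27 r 97-125 dir of centre -166.8 line angle 13.5
px [224. 196.] n 25 r 62-88 dir of centre 133.2 line angle 132.6
px [180. 210.] n 27 r 99-106 dir of centre 105.8 line angle 169.9
cheek [510.9 248.6] [60.1  5.9] 43.7 z 0.0969 mean [510.9 248.3  96.9] px [209.  87.]
cheek [471.1 290.3] [60.2  5.7] 43.5 z 0.0969 mean [470.6 289.9  96.9] px [214. 159.]
t 26.78 tcp [0.4084 0.2816 0.2395] rot [178.5  -0.6 -46.4] F [ 0.3  0.1 -0.2] M [0.05 0.11 0.02] w 0.0876 J6 -14.1
```

View pics/w11.png

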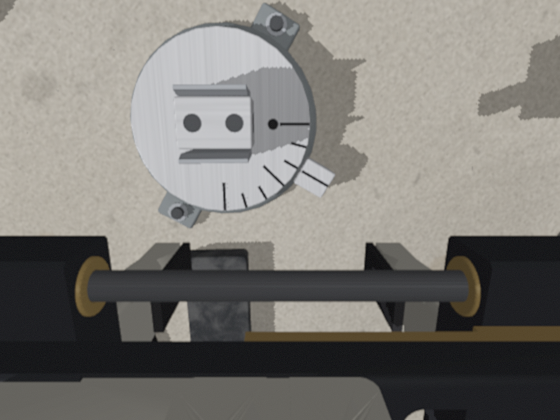

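The picture shows the block centred in the nest at (213,123) and the 30 mark in line with the index at (314,178). The robot is clear, so I'm handing in.

```bash
python3 -c "
from plant import r
print(r.close_job())"
```

```text
the job is handed in; nothing more can be done
None
```

The job is done and handed in at about 27 s of robot time; no verdict was reported.

**What I did:**
- I turned the fixture by its cheeks from about 75 to 30 degrees and let go.
- I lifted the block out of its rest by its sides, set it upright on the open bench and released it.
- I took it again by its ends, lowered it into the nest under force watch, and released it.

**Last checks:**
- **Scale:** it reads 30.0 to 30.4 degrees depending on the mark used.
- **Block in the nest:** its ends are at -32.5 and +32.5 mm from the axis, so it sticks out equally. Its top is at 88.4 mm with about 0.1° of tilt, so it is flat on the disc.
- **Robot:** open and clear, about 0.24 m up, with no contact force.

**What did not go perfectly:**
- **Bench set-down:** it pressed to about 31 N for a moment at the wrist.
- **Nest:** the block hung 2–3° off level. It first touched at one end, and I eased the grip so it settled flat.
- **Bystanders:** I kept clear of the tape roll, rubber pad and sanding block, but did not take a final overview picture to confirm they had not moved.

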